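# Refit the mixer's push-to-run knob and run a tester pot

### The job

Get the little bench mixer going on the tester pot that stands by itself beside it (not those at the back): stand that pot upright in the mixer's cup, right down on its floor, and let go of it. Then take the pull-off knob, turn it to match the flat of the D-shaped spindle, push it fully home on the spindle, and press it right down against its spring; the mixer runs only while it is pressed, so finish while still holding the knob down. Leave the tins, the tape roll and the small colour fan where they are.

Things in the scene. Friction and masses are not known exactly. Their poses are not given: they have to be found in the camera images.
- mixer: Grey bench mixer, fixed, 150 (x) x 238 (y) mm, origin on the worktop under its middle, z up; at yaw 0 its front (rocker switch) faces the robot (-x). Left (+y): plinth, top 42 mm over the worktop, with rubber bellows and aluminium pot cup. Right (-y): pod with aluminium face plate, top at 67 mm, from which the bare spindle stands up, 122 mm from the cup's axis. Stands elsewhere and turned each time.
- cup_floor (a point): Centre of the inner floor of the pot cup, 54 mm above the worktop; z up. The cup is 50.6 mm wide inside (opening out to 54 mm at the rim), 63 mm outside, and its rim lies 22 mm above this floor.
- pot: Tester pot: upright plastic jar with screw lid, loose, 60 mm high, 0.09 kg; body 46 mm across up to 46 mm, lid 49 mm across above. Origin at the centre of its underside, z up. Stands on the worktop left or right of the mixer (the knob on the other side). Its yaw does not matter. Fits the cup with 2 mm all round; 38 mm of it then show above the rim.
- knob: Black pointer knob, loose, stands bore down on the worktop, 41 mm high, 0.08 kg. Origin at the centre of its underside (the bore's mouth), z up, +x to the pointed nose of its bar (white line on top). Skirt 47 mm across, 6.5 mm high; hub 33 mm across up to 22.5 mm; above it the bar to grip, up to 41 mm, 14 mm wide (y) (its ends run down to the skirt), from x = -22 mm to the nose at +25 mm.
- spindle_seat (a point): Point on the spindle's axis at the shoulder where the fitted knob's underside rests (knob origin = this point, knob +x = this +x), 77 mm over the worktop when not pressed. z up, +x the way the spindle's flat faces. A dark disc, 52 mm across, under the shoulder has an index tab reaching 41 mm from the axis on the side that the flat faces.
- spindle (a joint): Downward travel of the sprung spindle (m): 0 = up, 0.006 = pressed right down to its stop. About 5 N start it moving, about 10 N hold it right down; it springs back when let go. Pressing moves spindle_seat down with it.
- spindle_turn (a joint): Angle of the spindle and its index disc about the vertical (rad), counter-clockwise from above; at 0 the flat faces the mixer's rear (+x of the mixer). It starts anywhere from -0.8 to 0.8, is held by light friction (0.05 N m), turns between -1.6 and 1.6; its final value does not matter.
- tin_large: Metal paint tin, 68 mm across, 62 mm high, bystander left of the mixer, further back; origin under its centre.
- tin_small: Metal paint tin, 60 mm across, 55 mm high, bystander left of the mixer; origin under its centre.
- fan_deck: Small pocket colour fan lying flat, 96x54x16 mm, bystander right of the mixer; origin under its centre.
- tape_roll: Roll of masking tape lying flat, 90 mm across, 19 mm high, bystander right of the mixer, further back; origin under its centre.
- spindle_flat (a point): Point on the spindle's flat, 8 mm above spindle_seat, same axes (+x out of the flat). The steel D-shaft is 14 mm in diameter and stands 16 mm above spindle_seat, its flat 1.2 mm from the axis, its last 3.5 mm tapered as a lead-in.
- knob_flat (a point): Point on the flat inside the knob's D bore, 2.1 mm from the axis on the knob's +x side (under the nose), 8 mm above the underside. The bore is 15.4 mm in diameter, 18.5 mm deep. Within about 10 degrees of the spindle's yaw the knob slides on; up to about 25 degrees off, the taper turns the spindle to match as the knob is pushed; further off it does not go on and stays more than 10 mm too high.

How it is judged:
By the outcome, as a careful person would: the job done as asked, in the order asked, and still so for the second after the job is handed in, while the arm keeps its last pose, push and grip.
It also fails if it takes over 64 s, if anything falls off the work surface, if the arm or the gripper's body presses on something with over 40 N, if the wrist force passes 120 N, or if a joint passes its speed limit or range.

### The arm

A 6-joint arm with a two-finger parallel gripper is mounted at the origin on a cart in front of the work surface, level with it; the furniture and walls round the work are solid. World frame = base frame: x ahead of the robot, y to its left, z up, the work surface at z = 0. Lengths are in m, angles in degrees, forces in N, time in s.
With the tool pointing down it reaches from about 0.25 to 0.775 m from the base axis. Payload 8.9 kg.
Tool frame: the origin (TCP) lies at the centre of the arm's flange, where the gripper is bolted on; the fingertips stand 173 mm ahead of it and the grasp point (between the pads) lies 155 mm ahead of it (arm.tip_reach is the distance from the TCP to the fingertips, in m); y points along the fingers, z is the direction in which the jaws open and shut, and the axes are right-handed (so a half turn about y gives the same grasp; the last joint's range is limited). The gripper opens to 85 mm and grips with 20 to 120 N. Pads are 22 mm wide; open, the fingers measure 114 mm over their backs; the gripper's body (76 mm by 85 mm) begins 54 mm behind the grasp point. The pads swing forward as they close: fully open they stand 13 mm farther back than shut.
Start: joints at [64.67, 16.656, -8.789, 64.555, 0, 82.019], TCP at [0.157, 0.501, 0.405] pointing down, gripper open.
Joint ranges: [-144.48, 144.48], [-52.06, 99.96], [-74.48, 78.29], [-112.23, 115.85], [-86.99, 84.42], [-180, 180]. Speed limits (degrees/s): [127.2, 127.2, 159.86, 180, 180, 180].

### API

Orientations are given as a 3x3 rotation matrix whose columns are the frame's x, y, z axes.
In Python, from plant import arm, get_image gives the robot as it stands.
- The arm moves only by the tool servo_tool, never from a script. Its argument "plan" is a list of rows, each an object of numbers: "x", "y", "z": the shift along the tool's x, y, z in cm; "yaw": the turn about the tool's y in rad; "jaw": the opening, from -1 (shut) to 1 (fully open). A call has 1 to 5 rows; each row is the pose to reach, as a shift and turn from the pose commanded when the call began, along the tool's axes at that moment; what a row does not reach only later rows make up. A row lasts 1/8 s, in which the tool goes at most 62.5 mm and 10.7 degrees, less where a joint would pass 70% of its speed; a pose out of reach is approached as far as the arm can. A call with a gripper value outside its range is refused whole. The fingers move at their own pace and stop on an object; "newtons" is the grip in N (left out, the last holds). Time passes only in rows, so rows that repeat a pose let the fingers close. It gives the time, the measured TCP pose, the force and the opening at its end, in the units of the state.
- arm.sense(): the state, without advancing time (a new reading comes with each control period).
- get_image(name): name is "scene" or "top" or "wrist"; returns a dict with "img" (420x560x3 uint8, red, green, blue), "fx", "fy", "cx", "cy" (pixels), "dist" ([k1, k2, p1, p2, k3] as OpenCV has them; the pictures are not rectified), "R" (3x3) and "t" (3): a world point X has camera coordinates R X + t; the wrist camera has in their place "T_tool_cam" (4x4, takes a point from camera to tool coordinates, whose origin is the TCP and whose axes are the tool frame's). Camera axes: x right, y down, z forward; pixel columns grow to the right and rows downward; lengths in m; the calibration is good to about 2 mm. A picture is of the moment at which its call begins: read the wrist's pose just before it. There is no depth.
- arm.hand_in(): hands the job in, once; it reports no verdict.
The state is a dict: "clock": time; "joint_pos": joint angles; "joint_velocities": joint speeds; "effort": joint torques, N m; "ee_pos": TCP position; "ee_rot": TCP orientation; "force": force on the tool from outside, world axes, zero at the start; "moment": the same for the moment, N m; "finger_gap": opening from 0.0 (shut) to 1.0 (fully open).
Only numpy, scipy, OpenCV 4.12 (cv2) and the standard library are available. Lean on these libraries where they do the work, as an engineer would, in place of code of your own. Each camera call takes 0.05 s, during which the arm holds its last target. There are 200 camera calls.

## Working session

There is one attempt and no reset: what is moved stays moved. The work goes in short steps, Python scripts to look and compute and a tool call to move; the robot and the scene stay as the last step left them, time stands still between calls to the robot, and variables do not carry over. Pictures are saved under pics/ and viewed, about 8 in all and at most 12, crops included, and the job is handed in when it is done.

Besides the shell and the picture viewer there is one more tool, called after "Call:" as name(argument=value, ...), one argument or row to a line, values as JSON. servo_tool: Moves the arm, as the interface text tells. Its arguments: {"type":"object","properties":{"plan":{"type":"array","items":{"type":"object","properties":{"x":{"type":"number"},"y":{"type":"number"},"z":{"type":"number"},"yaw":{"type":"number"},"jaw":{"type":"number"}}}},"newtons":{"type":"number"}},"required":["plan"]}

```bash
mkdir -p pics
cat > h.py <<'E'
import numpy as np, cv2
from plant import arm, get_image
def grab(n,f):
    s=arm.sense(); d=get_image(n); d['ee_pos']=np.array(s['ee_pos']); d['ee_rot']=np.array(s['ee_rot'])
    cv2.imwrite('pics/'+f+'.png',d['img'][:,:,::-1]); np.save('pics/'+f+'.npy',d,allow_pickle=True); return d
def load(f): return np.load('pics/'+f+'.npy',allow_pickle=True).item()
def ray(d,uv):
    K=np.array([[d['fx'],0,d['cx']],[0,d['fy'],d['cy']],[0,0,1]])
    p=cv2.undistortPoints(np.array(uv,float).reshape(-1,1,2),K,np.array(d['dist'],float)).reshape(-1,2)
    v=np.c_[p,np.ones(len(p))]
    if d.get('T_tool_cam') is not None:
        T=np.array(d['T_tool_cam']); R=d['ee_rot']@T[:3,:3]; c=d['ee_rot']@T[:3,3]+d['ee_pos']
    else:
        R=np.array(d['R']).T; c=-R@np.array(d['t'])
    return c,v@R.T
def onz(d,uv,z):
    c,v=ray(d,uv); return c+v*((z-c[2])/v[:,2])[:,None]
def proj(d,P):
    P=np.array(P,float).reshape(-1,3); K=np.array([[d['fx'],0,d['cx']],[0,d['fy'],d['cy']],[0,0,1]])
    if d.get('T_tool_cam') is not None:
        T=np.array(d['T_tool_cam']); R=(d['ee_rot']@T[:3,:3]).T; t=-R@(d['ee_rot']@T[:3,3]+d['ee_pos'])
    else: R=np.array(d['R']); t=np.array(d['t'])
    return cv2.projectPoints(P,cv2.Rodrigues(R)[0],t.reshape(3),K,np.array(d['dist'],float))[0].reshape(-1,2)
E
python3 - <<'E'
from h import *
a=grab('top','top0');b=grab('scene','sc0')
s=arm.sense();print(s, arm.tip_reach)
for d in (a,b): print(ray(d,[[280,210]]), d['fx'])
E
```

```text
{'clock': 0.1, 'joint_pos': array([ 6.46711919e+01,  1.66856176e+01, -8.82641002e+00,  6.45536342e+01,
        8.54887747e-04,  8.20195305e+01]), 'joint_velocities': array([ 0.0698694 , -0.10901225,  0.17809332, -0.06117086, -0.05109631,
        0.07886808]), 'effort': array([ 1.66524100e-03, -5.37980139e+01,  3.31917500e+01,  9.44904954e-03,
       -1.99898896e-04,  1.39612516e-05]), 'ee_pos': array([0.15645198, 0.50095352, 0.40419254]), 'ee_rot': array([[ 9.54509528e-01, -5.03765063e-04,  2.98179992e-01],
       [-2.98180367e-01, -1.02946131e-03,  9.54508988e-01],
       [-1.73883515e-04, -9.99999343e-01, -1.13284348e-03]]), 'force': array([-0.04225404,  0.69605078, -0.87562254]), 'moment': array([ 0.00131131, -0.06031428, -0.01783497]), 'finger_gap': 1.002988767905421} 0.1734
(array([0.45235692, 0.02907315, 1.50773275]), array([[ 0.09361646,  0.00303648, -0.99563543]])) 532.1397500354558
(array([-0.06727091, -0.84948822,  1.07752607]), array([[ 0.42619446,  0.59991277, -0.67724338]])) 525.4077176861236
```

View pics/top0.png

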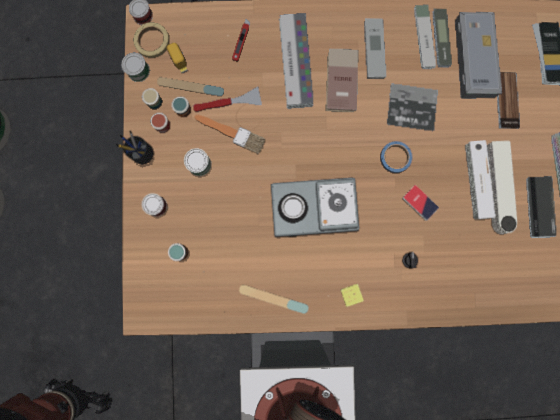

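View pics/sc0.png

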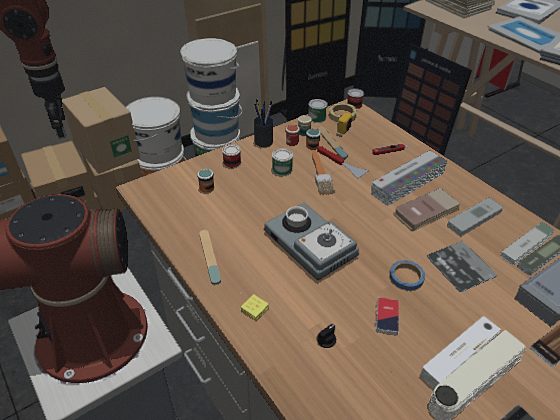

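The top view shows the mixer at about (315,207), with its cup at (292,208) and its spindle at (338,203). The lone pot (teal lid) is at (177,253) and the knob at (411,260). The tins are at (153,205) and (197,160), and the fan is at (420,202). Next I'll enlarge the top view and measure.

Run:
```python
from h import *
d=load('top0'); im=d['img'][:,:,::-1]
def crop(u,v,w,k): return cv2.resize(im[v-w:v+w,u-w:u+w],(2*w*k,2*w*k),interpolation=cv2.INTER_CUBIC)
A=crop(315,207,50,6); 
B=np.vstack([crop(411,260,15,6),crop(177,253,15,6)]); B=cv2.copyMakeBorder(B,0,600-B.shape[0],0,0,cv2.BORDER_CONSTANT)
cv2.imwrite('pics/c1.png',np.hstack([A,B]))
hsv=cv2.cvtColor(im,cv2.COLOR_BGR2HSV)
m=cv2.inRange(hsv[238:268,162:192],(70,40,20),(110,255,255)); M=cv2.moments(m,True); c=(M['m10']/M['m00']+162,M['m01']/M['m00']+238)
print('pot',c,M['m00'],onz(d,[c],.06))
g=hsv[245:275,396:426,2]; m=(g<60).astype(np.uint8); M=cv2.moments(m,True); c=(M['m10']/M['m00']+396,M['m01']/M['m00']+245)
print('knob',c,M['m00'],onz(d,[c],.02))
print('cup',onz(d,[[292.5,208]],.076),'sp',onz(d,[[338,203]],.08))
```

```text
pot (176.02857142857144, 251.8357142857143) 140.0 [[0.48074815 0.31962626 0.06      ]]
knob (409.7165354330709, 260.6771653543307) 127.0 [[ 0.44077003 -0.32685179  0.02      ]]
cup [[ 5.91599237e-01 -4.70780866e-04  7.60000000e-02]] sp [[ 0.60184955 -0.12367225  0.08      ]]
```

View pics/c1.png

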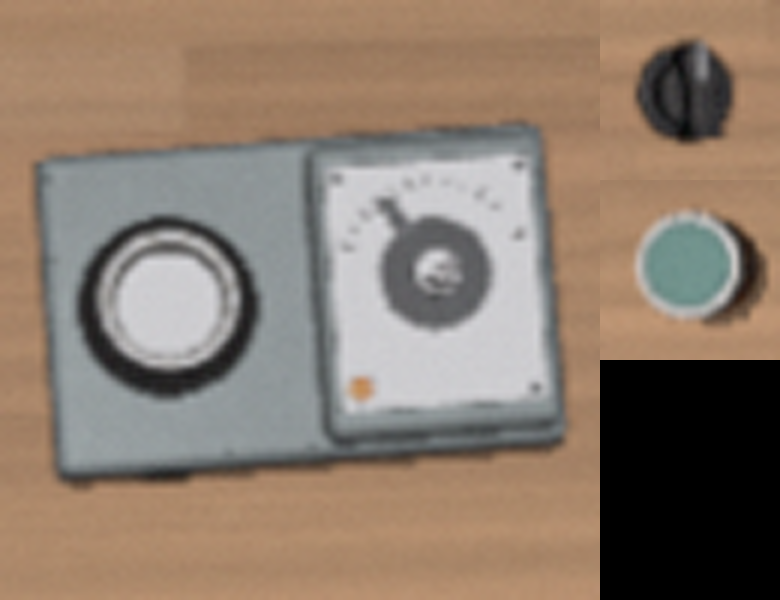

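The crop puts the cup axis at px (293.5,208), the index disc at (337.7,202.3) and the tab tip at (328.7,190.3). So the spindle yaw is about +37°, the mixer yaw about +5°, and the knob nose points roughly along +x. The pot comes first.

```bash
cat >> h.py <<'E'
def delta(P):
    s=arm.sense(); R=np.array(s['ee_rot']); p=np.array(s['ee_pos'])
    d=R.T@(np.array(P)-p)*100; z=R[:,2]
    print('tool shift cm',d.round(2),'opening dir deg',np.degrees(np.arctan2(z[1],z[0])).round(1),'pos',p.round(4),'gap',s['finger_gap'],'F',np.array(s['force']).round(1),'t',s['clock']); return d
E
python3 - <<'E'
from h import *
delta([.481,.320,.30])
d=load('top0')
p=onz(d,[[293.5,208],[337.7,202.3],[328.7,190.3]],.07)
print(p); v=p[2]-p[1]; print(np.degrees(np.arctan2(v[1],v[0])),np.hypot(*v[:2]),np.linalg.norm(p[0]-p[1]))
E
```

```text
tool shift cm [36.38 10.42 -7.58] opening dir deg 72.7 pos [0.1565 0.501  0.4042] gap 1.002988767905421 F [-0.   0.7 -0.9] t 0.1
[[ 0.5921179  -0.00330894  0.07      ]
 [ 0.60483052 -0.12398853  0.07      ]
 [ 0.63829689 -0.10051991  0.07      ]]
35.04043917201388 0.04087510621086041 0.12134733316385377
```

Call:
servo_tool(
  plan=[
    {"x":6,"y":1,"z":-1.2},
    {"x":12,"y":2,"z":-2.4},
    {"x":18,"y":3,"z":-3.6},
    {"x":24,"y":5,"z":-5},
    {"x":29,"y":6,"z":-6},
  ],
)

```text
validation failed for argument at $.pl...
```

Call:
servo_tool(
  plan=[
    {"x":4,"y":2.2,"z":-0.8},
    {"x":7.4,"y":4.4,"z":-1.6},
    {"x":7.4,"y":4.4,"z":-1.6},
  ],
)

```text
validation failed for argument at $.pl...
```

Run:
```python
from h import *
delta([.481,.320,.30]); d=grab('wrist','w1'); print(proj(d,[[.481,.320,.06],[.481,.320,0]]))
```

```text
tool shift cm [36.38 10.42 -7.58] opening dir deg 72.7 pos [0.1565 0.501  0.4042] gap 1.002988767905421 F [-0.   0.7 -0.9] t 0.1
[[227.75681047 440.11266113]
 [234.03480342 401.83416217]]
```

View pics/w1.png

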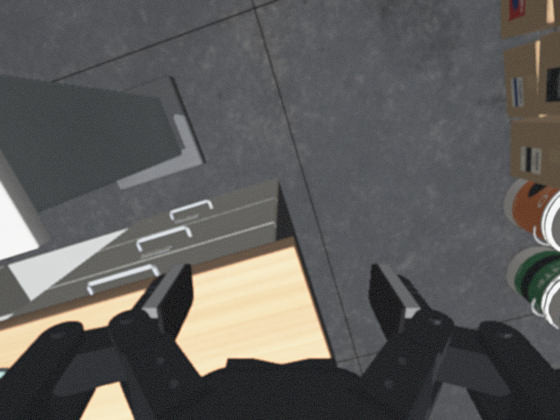

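The moves were refused, probably because every row needs all its fields. The picture shows only the floor and the table edge from the start pose, with the fingers at rows 270–420. I'll resend with full rows.

Call:
servo_tool(
  plan=[
    {"x":6,"y":1,"z":-1.2,"yaw":0,"jaw":1},
    {"x":12,"y":2,"z":-2.4,"yaw":0,"jaw":1},
    {"x":18,"y":3,"z":-3.6,"yaw":0,"jaw":1},
    {"x":24,"y":5,"z":-5,"yaw":0,"jaw":1},
    {"x":29,"y":6,"z":-6,"yaw":0,"jaw":1},
  ],
  newtons=40,
)

```text
clock: 0.78
ee_pos: [0.4169, 0.3558, 0.3437]
ee_rot: [[0.954, -0.001, 0.299], [-0.299, -0.001, 0.954], [-0.001, -1.0, -0.001]]
force: [-0.3, 0.4, -0.2]
finger_gap: 1.001
```

Call:
servo_tool(
  plan=[
    {"x":4,"y":2.2,"z":-0.8,"yaw":0,"jaw":1},
    {"x":7.2,"y":4.4,"z":-1.5,"yaw":0,"jaw":1},
    {"x":7.2,"y":4.4,"z":-1.5,"yaw":0,"jaw":1},
  ],
)

```text
clock: 1.15
ee_pos: [0.4807, 0.32, 0.2987]
ee_rot: [[0.954, -0.003, 0.301], [-0.301, -0.002, 0.954], [-0.002, -1.0, -0.002]]
force: [-0.7, 1.0, -0.2]
finger_gap: 0.996
```

Run:
```python
from h import *
delta([.481,.320,.20]); d=grab('wrist','w2'); print(proj(d,[[.481,.320,.06],[.481,.320,0]]))
```

```text
tool shift cm [0.05 9.87 0.03] opening dir deg 72.5 pos [0.4807 0.32   0.2987] gap 0.9961458641720885 F [-0.7  1.  -0.2] t 1.15
[[282.46304492 225.9630151 ]
 [282.26659136 203.13529557]]
```

View pics/w2.png

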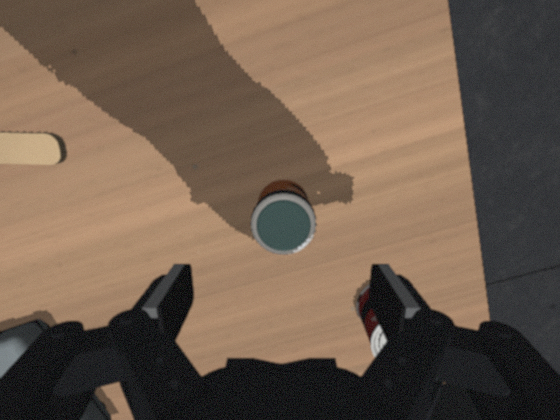

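The lid centre is at (283.5,224) against a predicted (282.5,226), so the estimate is within about 2 mm. The fingers clear the red tin at (375,310). Descending and gripping.

Call:
servo_tool(
  plan=[
    {"x":-0.1,"y":4,"z":0.1,"yaw":0,"jaw":1},
    {"x":-0.1,"y":8,"z":0.1,"yaw":0,"jaw":1},
    {"x":-0.1,"y":9.7,"z":0.1,"yaw":0,"jaw":1},
    {"x":-0.1,"y":9.7,"z":0.1,"yaw":0,"jaw":0},
    {"x":-0.1,"y":9.7,"z":0.1,"yaw":0,"jaw":-0.3},
  ],
  newtons=40,
)

```text
clock: 1.82
ee_pos: [0.4795, 0.3234, 0.2053]
ee_rot: [[0.955, 0.002, 0.298], [-0.298, 0.001, 0.955], [0.002, -1.0, 0.002]]
force: [0.3, -0.8, 0.2]
finger_gap: 0.609
```

Call:
servo_tool(
  plan=[
    {"x":0,"y":0,"z":0,"yaw":0,"jaw":-0.5},
    {"x":0,"y":0,"z":0,"yaw":0,"jaw":-0.5},
    {"x":0,"y":0,"z":0,"yaw":0,"jaw":-0.5},
  ],
)

```text
clock: 2.2
ee_pos: [0.4796, 0.3233, 0.2056]
ee_rot: [[0.955, 0.002, 0.298], [-0.298, 0.002, 0.955], [0.002, -1.0, 0.002]]
force: [-2.0, -0.1, 7.6]
finger_gap: 0.558
```

Gripped: the opening is 47 mm against a 49 mm lid. Lifting.

Call:
servo_tool(
  plan=[
    {"x":0,"y":-3,"z":0,"yaw":0,"jaw":-0.5},
    {"x":0,"y":-8,"z":0,"yaw":0,"jaw":-0.5},
    {"x":0,"y":-12,"z":0,"yaw":0,"jaw":-0.5},
    {"x":0,"y":-12,"z":0,"yaw":0,"jaw":-0.5},
  ],
)

```text
clock: 2.7
ee_pos: [0.4803, 0.3235, 0.3281]
ee_rot: [[0.954, 0.007, 0.298], [-0.298, 0.003, 0.954], [0.005, -1.0, 0.005]]
force: [0.1, -0.1, -1.8]
finger_gap: 0.559
```

Run:
```python
from h import *
delta([.592,-.0033,.325])
grab('wrist','w3')
```

```text
tool shift cm [ 20.41   0.27 -27.86] opening dir deg 72.7 pos [0.4803 0.3235 0.3281] gap 0.5590081611685213 F [ 0.1 -0.1 -1.8] t 2.7
```

View pics/w3.png

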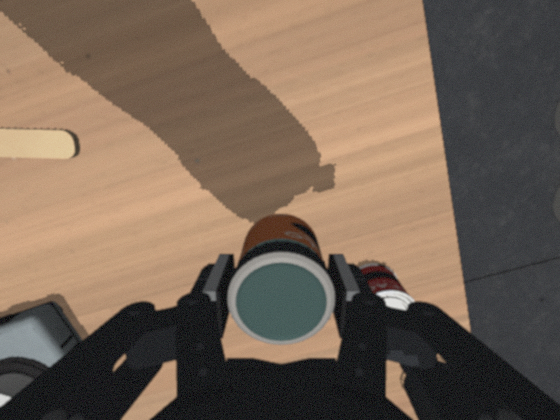

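The pot hangs straight in the jaws with its lid ellipse centre at (282,297), about 108 px wide. I'll work out its offset from the TCP.

Run:
```python
from h import *
d=load('w3'); im=d['img'][:,:,::-1]
hsv=cv2.cvtColor(im,cv2.COLOR_BGR2HSV)
m=cv2.inRange(hsv,(70,40,30),(110,255,255)); m[:240]=0;m[350:]=0;m[:,:220]=0;m[:,345:]=0
cs=max(cv2.findContours(m,0,2)[0],key=cv2.contourArea); e=cv2.fitEllipse(cs); print(e)
P=onz(d,[e[0]],d['ee_pos'][2]-.145)[0]; print('lid rel tool', d['ee_rot'].T@(P-d['ee_pos']))
print('width',[ (onz(d,[[e[0][0]+54,e[0][1]],[e[0][0]-54,e[0][1]]],d['ee_pos'][2]-.145)).round(4)])
o=P-d['ee_pos']; T=np.array([.592,-.0033,.325]); delta([T[0]-o[0],T[1]-o[1],.325])
```

```text
((280.7724304199219, 301.2618103027344), (75.25330352783203, 87.71865844726562), 89.45677185058594)
lid rel tool [ 0.00039696  0.14500316 -0.00060391]
width [array([[0.4885, 0.3455, 0.1831],
       [0.4744, 0.301 , 0.1831]])]
tool shift cm [ 20.34   0.07 -27.82] opening dir deg 72.7 pos [0.4796 0.3231 0.3259] gap 0.5587946896748931 F [-0.2 -1.1 -1.9] t 2.75
```

Call:
servo_tool(
  plan=[
    {"x":3,"y":-1,"z":-4,"yaw":0,"jaw":-0.5},
    {"x":6,"y":-1,"z":-8,"yaw":0,"jaw":-0.5},
    {"x":9,"y":-1,"z":-12,"yaw":0,"jaw":-0.5},
    {"x":12,"y":-1,"z":-16,"yaw":0,"jaw":-0.5},
    {"x":15,"y":-1,"z":-20,"yaw":0,"jaw":-0.5},
  ],
)

```text
clock: 3.38
ee_pos: [0.5626, 0.0856, 0.3328]
ee_rot: [[0.954, -0.001, 0.298], [-0.298, 0.0, 0.954], [-0.001, -1.0, -0.0]]
force: [0.9, 0.2, -0.2]
finger_gap: 0.561
```

Call:
servo_tool(
  plan=[
    {"x":2,"y":0,"z":-3,"yaw":0,"jaw":-0.5},
    {"x":4,"y":0,"z":-6,"yaw":0,"jaw":-0.5},
    {"x":5.3,"y":0,"z":-7.8,"yaw":0,"jaw":-0.5},
    {"x":5.3,"y":0,"z":-7.8,"yaw":0,"jaw":-0.5},
    {"x":5.3,"y":0,"z":-7.8,"yaw":0,"jaw":-0.5},
  ],
)

```text
clock: 4.0
ee_pos: [0.5896, -0.0023, 0.3333]
ee_rot: [[0.955, -0.001, 0.298], [-0.298, 0.001, 0.955], [-0.001, -1.0, 0.0]]
force: [-0.4, -0.9, -0.8]
finger_gap: 0.56
```

Run:
```python
from h import *
delta([.592,-.0033,.30]); d=grab('wrist','w4')
a=np.linspace(0,2*np.pi,60,endpoint=False)
c=np.array([.592,-.0033])
im=d['img'][:,:,::-1].copy()
for r,z,col in((.027,.076,(0,255,0)),(.0315,.076,(0,0,255))):
    for p in proj(d,np.c_[c[0]+r*np.cos(a),c[1]+r*np.sin(a),0*a+z]): cv2.circle(im,tuple(int(v) for v in p.round()),0,col,-1)
cv2.imwrite('pics/w4o.png',im)
```

```text
tool shift cm [ 0.26  3.33 -0.03] opening dir deg 72.7 pos [ 0.5896 -0.0023  0.3333] gap 0.5601158057627569 F [-0.4 -0.9 -0.8] t 4.0
```

View pics/w4o.png

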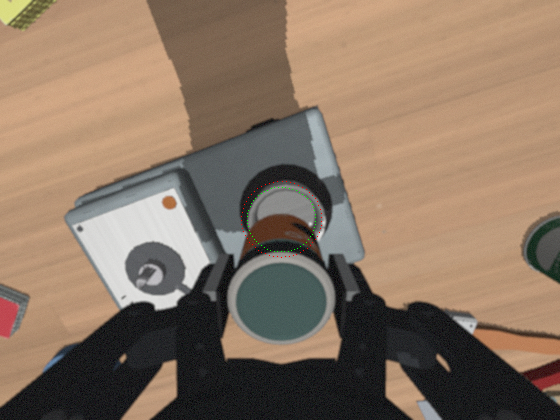

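The overlay nearly hides the rim, which looks centred around (284,219). One enlarged crop without the inner circle will settle it.

Run:
```python
from h import *
d=load('w4'); im=d['img'][:,:,::-1]
k=7; x0,y0=235,155
c=cv2.resize(im[y0:y0+80,x0:x0+100],None,fx=k,fy=k,interpolation=cv2.INTER_CUBIC)
a=np.linspace(0,2*np.pi,90,endpoint=False)
for p in proj(d,np.c_[.592+.0315*np.cos(a),-.0033+.0315*np.sin(a),0*a+.076]): 
    q=((p-[x0,y0]+.5)*k).round().astype(int); cv2.circle(c,(int(q[0]),int(q[1])),1,(0,0,255),-1)
cv2.imwrite('pics/w4c.png',c)
```

```text
(no output)
```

View pics/w4c.png

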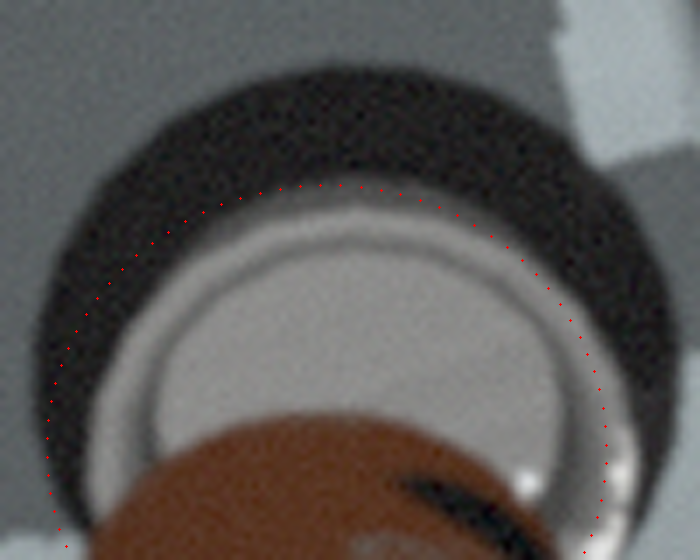

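The rim's outer edge spans x 88–637 in the crop, while the prediction spans 47–607. The cup therefore sits about 5 px right and 3 px down of the prediction, roughly 4 mm. I'll settle, take a fresh frame, and fit the rim numerically.

```bash
cat >> h.py <<'E'
from scipy.optimize import least_squares
def cup(d,g0):
    g=cv2.GaussianBlur(cv2.cvtColor(d['img'],cv2.COLOR_RGB2GRAY),(3,3),0).astype(float); P=[]
    # walk inwards from bellows in directions of image-up half plane
    for a in np.radians(np.arange(185,356,5)):
        rs=np.arange(52,26,-.25); q=[g0[0]+rs*np.cos(a), g0[1]+rs*np.sin(a)*.85]
        v=cv2.remap(g.astype(np.float32),np.float32(q[0])[None],np.float32(q[1])[None],1)[0]
        i0=np.argmin(v)
        w=v[i0:]; j=np.where(w>95)[0]
        if v[i0]<60 and len(j): P.append([q[0][i0+j[0]],q[1][i0+j[0]]])
    W=onz(d,P,.076)[:,:2]
    f=lambda c:np.hypot(*(W-c[:2]).T)-c[2]
    r=least_squares(f,[*W.mean(0),.0315],loss='soft_l1',f_scale=.0005); return r.x,np.abs(r.fun).mean(),len(P)
E
python3 - <<'E'
from h import *
d=load('w4'); print(cup(d,(286.5,217)))
delta([.592,-.0033,.30]); d=grab('wrist','w5'); print(cup(d,(286.5,217)))
delta([.592,-.0033,.30]); d=grab('top','top5')
# pot lid in the top view now
im=d['img'][:,:,::-1]; hsv=cv2.cvtColor(im,cv2.COLOR_BGR2HSV)
h=d['ee_pos'][2]-.145; p=proj(d,[[*d['ee_pos'][:2],h]])[0]; print(p)
w=load('w5'); m=cv2.inRange(cv2.cvtColor(w['img'],cv2.COLOR_RGB2GRAY)[240:300,110:200],60,120)
M=cv2.moments(m,True); 
for n,z in(('disc',.075),('sp',.077)): print(proj(w,[[.6048,-.124,z]]))
E
```

```text
(array([5.93861345e-01, 2.03235297e-04, 3.00135073e-02]), np.float64(0.0001574079482385346), 35)
tool shift cm [ 0.27  3.35 -0.05] opening dir deg 72.7 pos [ 0.5896 -0.0021  0.3335] gap 0.5587145696450623 F [-0.3 -0.4 -1. ] t 4.05
(array([5.93795427e-01, 2.25802596e-04, 2.99580641e-02]), np.float64(0.00013381455147521952), 35)
tool shift cm [ 0.27  3.36 -0.05] opening dir deg 72.7 pos [ 0.5896 -0.002   0.3336] gap 0.5578621931123621 F [-0.   0.4 -1.5] t 4.1
[293.95708723 204.37845056]
[[148.03705675 273.79853999]]
[[147.03285385 275.00099729]]
```

Both fits agree: the wrist camera puts the cup at (0.5938, 0.0002), and the residual is 0.15 mm. Pot and cup are in the same frame, so I trust that relative measurement and correct by x +0.3, z +0.4 cm. I'll lower to just above the rim and check in the scene view.

Call:
servo_tool(
  plan=[
    {"x":0.3,"y":1.5,"z":0.4,"yaw":0,"jaw":-0.5},
    {"x":0.3,"y":3,"z":0.4,"yaw":0,"jaw":-0.5},
    {"x":0.3,"y":4,"z":0.4,"yaw":0,"jaw":-0.5},
    {"x":0.3,"y":4,"z":0.4,"yaw":0,"jaw":-0.5},
  ],
)

```text
clock: 4.65
ee_pos: [0.5935, -0.0001, 0.2924]
ee_rot: [[0.955, -0.002, 0.298], [-0.298, 0.0, 0.955], [-0.002, -1.0, -0.0]]
force: [-0.4, 0.9, -1.0]
finger_gap: 0.559
```

Run:
```python
from h import *
delta([.5938,.0002,.26]); d=grab('scene','sc6'); w=grab('wrist','w6')
im=d['img'][:,:,::-1]; p=proj(d,[[.5938,.0002,.09]])[0].astype(int); print(p)
x0,y0=p[0]-40,p[1]-40
c=cv2.resize(im[y0:y0+75,x0:x0+80],None,fx=5,fy=5,interpolation=cv2.INTER_CUBIC)
c2=cv2.resize(w['img'][180:270,225:345,::-1],None,fx=3.3,fy=3.3,interpolation=cv2.INTER_CUBIC); c2=cv2.copyMakeBorder(c2,0,375-c2.shape[0],0,0,0)
cv2.imwrite('pics/c6.png',np.hstack([c,c2]))
```

```text
tool shift cm [0.03 3.24 0.04] opening dir deg 72.7 pos [ 5.935e-01 -1.000e-04  2.924e-01] gap 0.5589065753979578 F [-0.4  0.9 -1. ] t 4.65
[296 209]
```

View pics/c6.png

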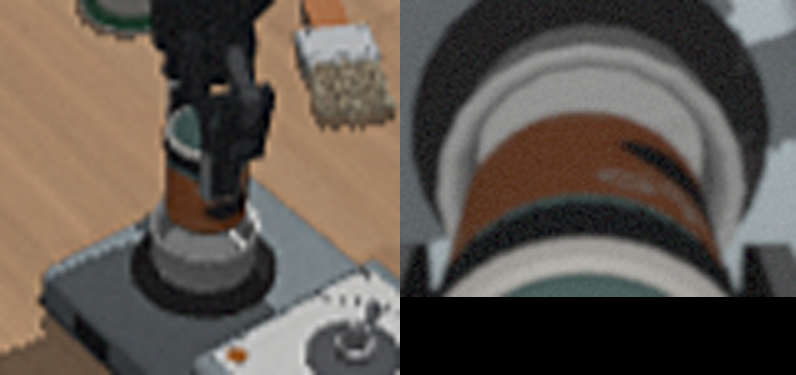

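In both views the pot is centred over the cup (wrist 587 vs 590, scene 206 vs 205). Lowering it in.

Call:
servo_tool(
  plan=[
    {"x":0.03,"y":0.8,"z":0,"yaw":0,"jaw":-0.5},
    {"x":0.03,"y":1.6,"z":0,"yaw":0,"jaw":-0.5},
    {"x":0.03,"y":2.4,"z":0,"yaw":0,"jaw":-0.5},
    {"x":0.03,"y":3.0,"z":0,"yaw":0,"jaw":-0.5},
    {"x":0.03,"y":3.0,"z":0,"yaw":0,"jaw":-0.5},
  ],
)

```text
clock: 5.38
ee_pos: [0.594, -0.0002, 0.2631]
ee_rot: [[0.955, -0.001, 0.298], [-0.298, 0.0, 0.955], [-0.001, -1.0, -0.0]]
force: [-0.2, 0.0, -0.6]
finger_gap: 0.559
```

Call:
servo_tool(
  plan=[
    {"x":0,"y":0.2,"z":0,"yaw":0,"jaw":-0.5},
    {"x":0,"y":0.4,"z":0,"yaw":0,"jaw":-0.5},
    {"x":0,"y":0.4,"z":0,"yaw":0,"jaw":-0.5},
  ],
)

```text
clock: 5.75
ee_pos: [0.5942, -0.0002, 0.2597]
ee_rot: [[0.955, -0.0, 0.298], [-0.298, 0.0, 0.955], [-0.0, -1.0, 0.0]]
force: [-0.5, -0.3, -0.3]
finger_gap: 0.56
```

Call:
servo_tool(
  plan=[
    {"x":0,"y":0.15,"z":0,"yaw":0,"jaw":-0.5},
    {"x":0,"y":0.3,"z":0,"yaw":0,"jaw":-0.5},
    {"x":0,"y":0.3,"z":0,"yaw":0,"jaw":-0.5},
  ],
)

```text
clock: 6.12
ee_pos: [0.5944, -0.0002, 0.2592]
ee_rot: [[0.955, 0.002, 0.298], [-0.298, -0.001, 0.955], [0.002, -1.0, 0.0]]
force: [-8.3, -0.1, 23.3]
finger_gap: 0.555
```

The pot touched down at 0.259, matching the expected 0.2596 for the cup floor. Easing off and releasing.

Call:
servo_tool(
  plan=[
    {"x":0,"y":-0.25,"z":0,"yaw":0,"jaw":-0.5},
    {"x":0,"y":-0.25,"z":0,"yaw":0,"jaw":0.6},
    {"x":0,"y":-0.25,"z":0,"yaw":0,"jaw":0.8},
    {"x":0,"y":-0.25,"z":0,"yaw":0,"jaw":0.9},
    {"x":0,"y":-0.25,"z":0,"yaw":0,"jaw":0.9},
  ],
)

```text
clock: 6.75
ee_pos: [0.5942, -0.0002, 0.259]
ee_rot: [[0.954, -0.0, 0.298], [-0.298, 0.0, 0.954], [-0.0, -1.0, -0.0]]
force: [-0.2, 0.3, -0.2]
finger_gap: 0.95
```

Call:
servo_tool(
  plan=[
    {"x":0,"y":-2,"z":0,"yaw":0,"jaw":0.9},
    {"x":0,"y":-5,"z":0,"yaw":0,"jaw":0.9},
    {"x":0,"y":-8,"z":0,"yaw":0,"jaw":0.9},
    {"x":0,"y":-8,"z":0,"yaw":0,"jaw":0.9},
  ],
)

```text
clock: 7.25
ee_pos: [0.5951, -0.0003, 0.3414]
ee_rot: [[0.955, 0.004, 0.298], [-0.298, -0.001, 0.955], [0.004, -1.0, 0.001]]
force: [-0.4, 0.1, -0.1]
finger_gap: 0.951
```

Run:
```python
from h import *
T=np.array([.4408,-.327,.30]); delta(T)
d=grab('wrist','w7'); im=d['img'][:,:,::-1]
m=cv2.inRange(cv2.cvtColor(im,cv2.COLOR_BGR2HSV),(70,40,20),(110,255,255)); m[260:]=0
cs=[c for c in cv2.findContours(m,0,2)[0] if cv2.contourArea(c)>300]
for c in cs:
    e=cv2.fitEllipse(c); print(e, onz(d,[e[0]],.114), onz(d,[[e[0][0]-e[1][1]/2,e[0][1]],[e[0][0]+e[1][1]/2,e[0][1]]],.114))
print(cup(d,proj(d,[[.594,.0002,.076]])[0]))
```

```text
tool shift cm [ -5.     4.1  -35.79] opening dir deg 72.7 pos [ 5.951e-01 -3.000e-04  3.414e-01] gap 0.950831232377139 F [-0.4  0.1 -0.1] t 7.25
((280.1353759765625, 230.104736328125), (49.921836853027344, 54.327049255371094), 90.64693450927734) [[ 0.5953501  -0.00129274  0.114     ]] [[ 0.58975891 -0.01920407  0.114     ]
 [ 0.60094242  0.01662139  0.114     ]]
(array([5.94112228e-01, 1.34547453e-04, 2.98003201e-02]), np.float64(0.00012879422387426946), 35)
```

The pot is seated: lid centre 1.5 mm from the cup axis at the right height, with the grip released. Next I'll look at the spindle from above, on the way to the knob.

Call:
servo_tool(
  plan=[
    {"x":1.5,"y":0,"z":-4,"yaw":0,"jaw":0.9},
    {"x":3,"y":0,"z":-8,"yaw":0,"jaw":0.9},
    {"x":4.7,"y":0,"z":-11.1,"yaw":0,"jaw":0.9},
    {"x":4.7,"y":0,"z":-11.1,"yaw":0,"jaw":0.9},
    {"x":4.7,"y":0,"z":-11.1,"yaw":0,"jaw":0.9},
  ],
)

```text
clock: 7.92
ee_pos: [0.6056, -0.1198, 0.3381]
ee_rot: [[0.954, -0.002, 0.298], [-0.298, 0.001, 0.954], [-0.002, -1.0, 0.0]]
force: [0.3, -0.2, 0.5]
finger_gap: 0.95
```

Run:
```python
from h import *
T=np.array([.4408,-.327,.30]); delta(T)
d=grab('wrist','w8'); im=d['img'][:,:,::-1]
k=7; p=proj(d,[[.6068,-.1205,.075]])[0]; x0,y0=int(p[0])-55,int(p[1])-40; print(p,x0,y0)
c=cv2.resize(im[y0:y0+80,x0:x0+110],None,fx=k,fy=k,interpolation=cv2.INTER_CUBIC)
a=np.linspace(0,2*np.pi,90,endpoint=False)
for q in proj(d,np.c_[.6068+.026*np.cos(a),-.1205+.026*np.sin(a),0*a+.075]): 
    q=((q-[x0,y0]+.5)*k).round().astype(int); cv2.circle(c,(int(q[0]),int(q[1])),1,(0,0,255),-1)
cv2.imwrite('pics/c8.png',c)
```

```text
tool shift cm [ -9.54   3.82 -24.7 ] opening dir deg 72.6 pos [ 0.6056 -0.1198  0.3381] gap 0.9503881107666643 F [ 0.3 -0.2  0.5] t 7.925
[280.99881528 216.64355975] 225 176
```

View pics/c8.png

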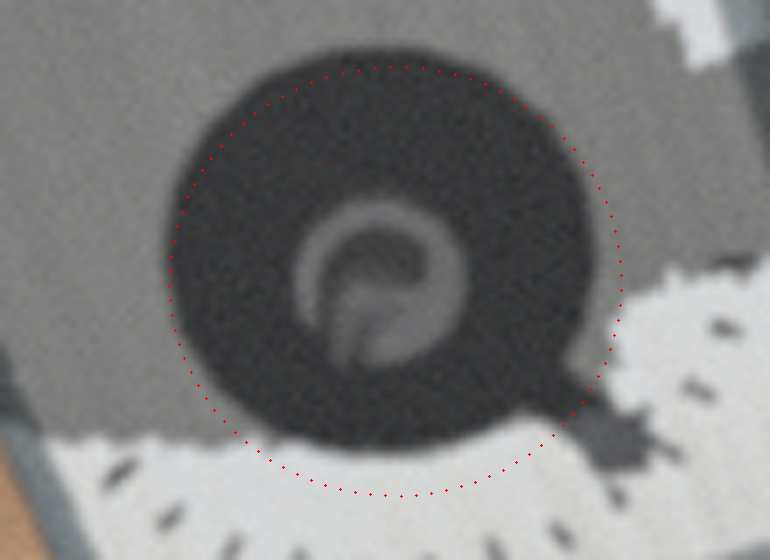

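The index disc is centred at crop (381,250), the tab tip is near (627,445), and the shaft is at about (380,280). Converting these.

Run:
```python
from h import *
d=load('w8'); im=cv2.cvtColor(d['img'],cv2.COLOR_RGB2GRAY)
f=lambda x,y:[x/7+225-.5,y/7+176-.5]
for z in (.068,.070,.072):
    W=onz(d,[f(167,255),f(595,255),f(381,47),f(381,452),f(630,450)],z)[:,:2]
    c=np.array([0.,0]); c=(W[0]+W[1]+W[2]+W[3])/4
    v=W[4]-c
    print(z,c,np.linalg.norm(W[0]-W[1]),np.linalg.norm(W[2]-W[3]),np.hypot(*v),np.degrees(np.arctan2(v[1],v[0])))
print(onz(d,[f(380,282)],.077))
# fit disc automatically
m=((im<75)&(cv2.circle(np.zeros_like(im),(279,211),34,255,-1)>0)).astype(np.uint8)
m=cv2.morphologyEx(m,cv2.MORPH_OPEN,np.ones((15,15)));c=max(cv2.findContours(m,0,2)[0],key=cv2.contourArea)
e=cv2.fitEllipse(cv2.convexHull(c)); print(e,onz(d,[e[0]],.07))
```

```text
0.068 [ 0.60465219 -0.12161251] 0.05049373909879343 0.050122962980113865 0.03909703558108338 33.229457853078436
0.07 [ 0.6040453  -0.12141048] 0.05006991698888572 0.04970225300093219 0.0387688723591304 33.22945785307843
0.072 [ 0.60343842 -0.12120845] 0.04964609487897796 0.0492815430217505 0.03844070913717734 33.22945785307852
[[ 0.6049407  -0.12177185  0.077     ]]
((278.92498779296875, 211.39657592773438), (57.083709716796875, 60.40976333618164), 90.35125732421875) [[ 0.60357898 -0.12126769  0.07      ]]
```

Spindle at (0.605, −0.1217), 122.3 mm from the cup axis as specified, with its flat facing about 34°. Going over the knob.

Call:
servo_tool(
  plan=[
    {"x":-2,"y":0,"z":-5.2,"yaw":-0.06,"jaw":0.9},
    {"x":-4,"y":0,"z":-10.4,"yaw":-0.12,"jaw":0.9},
    {"x":-6,"y":1,"z":-15.6,"yaw":-0.18,"jaw":0.9},
    {"x":-8,"y":2.5,"z":-20.8,"yaw":-0.24,"jaw":0.9},
    {"x":-9.5,"y":3.8,"z":-24.5,"yaw":-0.3,"jaw":0.9},
  ],
)

```text
clock: 8.6
ee_pos: [0.4411, -0.3261, 0.3008]
ee_rot: [[1.0, -0.0, 0.0], [-0.0, -0.0, 1.0], [-0.0, -1.0, -0.0]]
force: [0.1, -0.2, -0.4]
finger_gap: 0.949
```

Call:
servo_tool(
  plan=[
    {"x":0,"y":0,"z":0,"yaw":0,"jaw":0.9},
    {"x":0,"y":0,"z":0,"yaw":0,"jaw":0.9},
  ],
)

```text
clock: 8.85
ee_pos: [0.4428, -0.3248, 0.3013]
ee_rot: [[1.0, 0.0, 0.003], [-0.003, 0.0, 1.0], [0.0, -1.0, 0.0]]
force: [-0.4, -0.8, -0.1]
finger_gap: 0.947
```

Run:
```python
from h import *
T=np.array([.4408,-.327,.20]); delta(T)
d=grab('wrist','w9'); im=d['img'][:,:,::-1]
k=7; p=proj(d,[[.442,-.325,.02]])[0]; x0,y0=int(p[0])-50,int(p[1])-40; print(p,x0,y0)
c=cv2.resize(im[y0:y0+80,x0:x0+100],None,fx=k,fy=k,interpolation=cv2.INTER_CUBIC); c=cv2.convertScaleAbs(c,alpha=1.6,beta=10)
cv2.imwrite('pics/c9.png',c)
```

```text
tool shift cm [-0.2  10.13 -0.22] opening dir deg 89.8 pos [ 0.4428 -0.3248  0.3013] gap 0.9465246882434042 F [-0.4 -0.8 -0.1] t 8.85
[280.93812216 207.02518847] 230 167
```

View pics/c9.png

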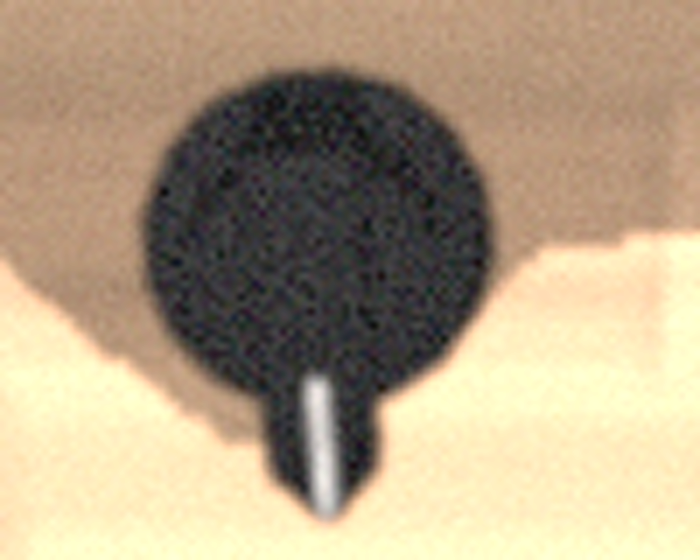

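The knob skirt is centred at crop (319,237). The white line runs from (316,380) to (327,515), so the nose yaw is a few degrees positive.

Run:
```python
from h import *
d=load('w9'); f=lambda x,y:[x/7+230-.5,y/7+167-.5]
S=onz(d,[f(145,237),f(493,237),f(319,70),f(319,405)],.0045); c=S.mean(0); print('skirt',c,np.linalg.norm(S[0]-S[1]),np.linalg.norm(S[2]-S[3]))
L=onz(d,[f(316,380),f(327,517)],.041); v=L[1]-L[0]; print(L,np.degrees(np.arctan2(v[1],v[0])), L[1]-c)
t=d['img'][:,:,:].min(2); m=(t>95).astype(np.uint8)
m[:215]=0;m[244:]=0;m[:,:267]=0;m[:,284:]=0
n,l,st,ce=cv2.connectedComponentsWithStats(m); i=[j for j in range(1,n) if abs(ce[j][0]-276)<3]; 
for j in i:
    q=np.argwhere(l==j)[:,::-1].astype(np.float32)
    if len(q)>8: a=cv2.fitLine(q,2,0,.01,.01).ravel(); print(len(q),a)
delta([c[0],c[1],.196])
```

```text
skirt [ 0.44068838 -0.33030366  0.0045    ] 0.045127941217352 0.04513555514735447
[[ 0.44709162 -0.33006964  0.041     ]
 [ 0.46402752 -0.3289263   0.041     ]] 3.8621989703791684 [0.02333913 0.00137737 0.0365    ]
140 [ 3.1498067e-02 -9.9950379e-01  2.7485715e+02  2.3672858e+02]
tool shift cm [-0.24 10.55 -0.57] opening dir deg 89.9 pos [ 0.4431 -0.3246  0.3015] gap 0.9483103660584653 F [0.2 0.4 0.1] t 8.9
```

Call:
servo_tool(
  plan=[
    {"x":-0.25,"y":3.5,"z":-0.55,"yaw":-0.07,"jaw":0.9},
    {"x":-0.25,"y":7,"z":-0.55,"yaw":-0.07,"jaw":0.5},
    {"x":-0.25,"y":9.5,"z":-0.55,"yaw":-0.07,"jaw":0},
    {"x":-0.25,"y":10.2,"z":-0.55,"yaw":-0.07,"jaw":-0.1},
    {"x":-0.25,"y":10.2,"z":-0.55,"yaw":-0.07,"jaw":-0.1},
  ],
)

```text
clock: 9.52
ee_pos: [0.4404, -0.3307, 0.1996]
ee_rot: [[0.998, 0.0, -0.068], [0.068, -0.0, 0.998], [0.0, -1.0, -0.0]]
force: [0.1, 0.2, 0.7]
finger_gap: 0.457
```

Call:
servo_tool(
  plan=[
    {"x":0,"y":0.25,"z":0,"yaw":0,"jaw":-0.3},
    {"x":0,"y":0.25,"z":0,"yaw":0,"jaw":-0.6},
    {"x":0,"y":0.25,"z":0,"yaw":0,"jaw":-0.9},
    {"x":0,"y":0.25,"z":0,"yaw":0,"jaw":-1},
    {"x":0,"y":0.25,"z":0,"yaw":0,"jaw":-1},
  ],
  newtons=70,
)

```text
clock: 10.15
ee_pos: [0.44, -0.3315, 0.1976]
ee_rot: [[0.998, 0.001, -0.067], [0.067, -0.001, 0.998], [0.001, -1.0, -0.001]]
force: [-0.2, 0.7, 5.9]
finger_gap: 0.145
```

Call:
servo_tool(
  plan=[
    {"x":0,"y":0.2,"z":0,"yaw":0,"jaw":-1},
    {"x":0,"y":0.2,"z":0,"yaw":0,"jaw":-1},
  ],
)

```text
clock: 10.4
ee_pos: [0.44, -0.3314, 0.1975]
ee_rot: [[0.998, 0.002, -0.067], [0.067, -0.001, 0.998], [0.001, -1.0, -0.002]]
force: [-6.2, 6.8, 32.1]
finger_gap: 0.147
```

The knob is gripped (12.5 mm reading for the 14 mm bar), and its underside is 0.1975 below the TCP. Lifting.

Call:
servo_tool(
  plan=[
    {"x":0,"y":-3,"z":0,"yaw":0,"jaw":-1},
    {"x":0,"y":-8,"z":0,"yaw":0,"jaw":-1},
    {"x":0,"y":-13.3,"z":0,"yaw":0,"jaw":-1},
    {"x":0,"y":-13.3,"z":0,"yaw":0,"jaw":-1},
    {"x":0,"y":-13.3,"z":0,"yaw":0,"jaw":-1},
  ],
)

```text
clock: 11.02
ee_pos: [0.4395, -0.3311, 0.3274]
ee_rot: [[0.998, -0.0, -0.067], [0.067, 0.0, 0.998], [-0.0, -1.0, 0.0]]
force: [0.2, 0.6, -1.2]
finger_gap: 0.14
```

Run:
```python
from h import *
delta([.605,-.1217,.33])
d=grab('wrist','w10'); im=d['img']
# white line on the knob, in hand
g=im.min(2); R=d['ee_rot']; p0=d['ee_pos']
P=[p0+R@np.array([x/1000,.1975-.041,0]) for x in (-22,0,10,25)]; q=proj(d,P); print(q.round(1))
x0,x1=int(q[3,0])-15,int(q[3,0])+16; y0,y1=int(q[2,1])-6,int(q[3,1])+12
print(x0,y0); print('\n'.join(' '.join('%3d'%v for v in r) for r in g[y0:y1:2,x0:x1]))
```

```text
tool shift cm [17.91 -0.26 19.78] opening dir deg 93.8 pos [ 0.4395 -0.3311  0.3274] gap 0.14016127959482655 F [ 0.2  0.6 -1.2] t 11.025
[[281.8 243.1]
 [281.7 286.4]
 [281.7 304.8]
 [281.7 331. ]]
266 298
 30  26  26  13  29  22  21  32  31  27  23  23  33  47  58  66  57  48  29  27  28  25  15  20  27  16  19  19  25  22  33
 30  16  32  27  25  15  21  22  21  14  20  25  61  99 131 143 134  99  51  29  20  28  37  23  30  26  12  14  20  14  31
 22  22  33  28  22  36  25  22  25  18  18  31  69 108 148 158 144 114  66  17  23  24  20  31  25  21  20  29  25  20  35
 30  19  28  27  18  30  31  31  32  12  31  31  67 115 143 156 148 114  59  30  14  15  32  18  32  32  34  28  26  26  32
 28  24  24  24  26  11  21  14  31  21  21  28  68 115 147 158 145 109  63  33  21  21  22   8  18  21  34  20  25  11  19
 22   4  28  28  21  26  27  33  23  17  28  34  66 109 147 156 147 113  58  34  22  13  20  26  24  16  31  19  26  21  29
 32   9  23  21  10  25  19  22  23  32   6  26  64 114 139 160 149 109  58  29   5  24  30  19  21  31   9  21  23  27  27
 28   6  25  21  27  26  2
[... 1257 characters left out ...]
 117 122 125 129 126 123 125 126 123 123 122 122 121 123 120 121 124 119  99  75
120 139 131 118 108 109 112 111 115 105  94  89  95 111 125 128 129 130 125 132 126 127 126 127 122 128 123 129 125 126 119
 89 105 119 129 120 115 109 106 108 115 115 103  91  91  98 107 119 121 122 128 124 125 125 126 123 126 124 122 126 128 128
 75  77  83  94 104 121 124 121 111 107 107 111 116 108  94  84  87  98 115 123 125 121 119 121 122 124 124 118 121 120 123
 73  74  72  77  76  96 119 129 130 116 102 101 103 111 119 108 100  92  90 111 120 120 120 123 122 118 117 124 118 120 119
 74  78  75  72  77  75  80  84 101 116 122 114 106 100 101 108 120 114 101 110 118 125 120 122 119 120 124 119 123 124 120
```

The white line is vertical in the wrist picture, so the knob is square to the tool within 1° and centred within about 1 mm. Moving over the spindle and turning by −0.52 rad to reach 34°.

Call:
servo_tool(
  plan=[
    {"x":3.6,"y":-0.3,"z":4,"yaw":-0.1,"jaw":-1},
    {"x":7.2,"y":-0.3,"z":8,"yaw":-0.2,"jaw":-1},
    {"x":10.8,"y":-0.3,"z":12,"yaw":-0.3,"jaw":-1},
    {"x":14.4,"y":-0.3,"z":16,"yaw":-0.42,"jaw":-1},
    {"x":18,"y":-0.3,"z":19.8,"yaw":-0.52,"jaw":-1},
  ],
)

```text
clock: 11.7
ee_pos: [0.6065, -0.1199, 0.3289]
ee_rot: [[0.83, -0.003, -0.557], [0.557, 0.001, 0.83], [-0.002, -1.0, 0.002]]
force: [0.7, -0.6, -1.1]
finger_gap: 0.146
```

Call:
servo_tool(
  plan=[
    {"x":0,"y":0,"z":0,"yaw":0,"jaw":-1},
    {"x":0,"y":0,"z":0,"yaw":0,"jaw":-1},
    {"x":0,"y":0,"z":0,"yaw":0,"jaw":-1},
  ],
)

```text
clock: 12.08
ee_pos: [0.6054, -0.1224, 0.33]
ee_rot: [[0.833, -0.001, -0.553], [0.553, 0.0, 0.833], [-0.001, -1.0, 0.001]]
force: [-0.5, 0.5, -1.4]
finger_gap: 0.142
```

Run:
```python
from h import *
delta([.6054,-.1214,.30])
```

```text
tool shift cm [0.06 3.   0.08] opening dir deg 123.5 pos [ 0.6054 -0.1224  0.33  ] gap 0.14178004364305818 F [-0.5  0.5 -1.4] t 12.075
```

Call:
servo_tool(
  plan=[
    {"x":0.06,"y":1.5,"z":0.08,"yaw":0,"jaw":-1},
    {"x":0.06,"y":2.8,"z":0.08,"yaw":0,"jaw":-1},
    {"x":0.06,"y":3.4,"z":0.08,"yaw":0,"jaw":-1},
    {"x":0.06,"y":3.4,"z":0.08,"yaw":0,"jaw":-1},
  ],
)

```text
clock: 12.58
ee_pos: [0.6059, -0.1206, 0.296]
ee_rot: [[0.833, -0.001, -0.554], [0.554, 0.0, 0.833], [-0.001, -1.0, 0.001]]
force: [-0.1, 0.3, -0.6]
finger_gap: 0.143
```

Run:
```python
from h import *
delta([.6054,-.1214,.2745]); d=grab('scene','sc11'); w=grab('wrist','w11')
def dots(c,q,x0,y0,k,col):
    for p in q: cv2.circle(c,tuple(int(v) for v in ((p-[x0,y0]+.5)*k).round()),1,col,-1)
a=np.linspace(0,2*np.pi,120,endpoint=False)
R=w['ee_rot'];p0=w['ee_pos']
disc=np.c_[.605+.026*np.cos(a),-.1217+.026*np.sin(a),0*a+.070]
skirt=p0+(R@np.c_[.0235*np.cos(a),0*a+.1975-.003,.0235*np.sin(a)].T).T
out=[]
for e,k,wd,ht,P in ((d,5,80,110,[.605,-.1217,.085]),(w,3,130,180,[.60,-.1217,.085])):
    p=proj(e,[P])[0].astype(int); x0,y0=p[0]-wd//2,p[1]-ht//2; x0=max(x0,0);y0=max(0,min(y0,420-ht))
    c=cv2.resize(e['img'][y0:y0+ht,x0:x0+wd,::-1],None,fx=k,fy=k,interpolation=cv2.INTER_CUBIC)
    dots(c,proj(e,disc),x0,y0,k,(0,0,255)); dots(c,proj(e,skirt),x0,y0,k,(0,255,0))
    print(x0,y0); out.append(cv2.copyMakeBorder(c,0,560-c.shape[0],0,0,0))
cv2.imwrite('pics/c11.png',np.hstack(out))
```

```text
tool shift cm [-0.08  2.15 -0.04] opening dir deg 123.6 pos [ 0.6059 -0.1206  0.296 ] gap 0.1432778812857269 F [-0.1  0.3 -0.6] t 12.575
287 179
219 141
```

View pics/c11.png

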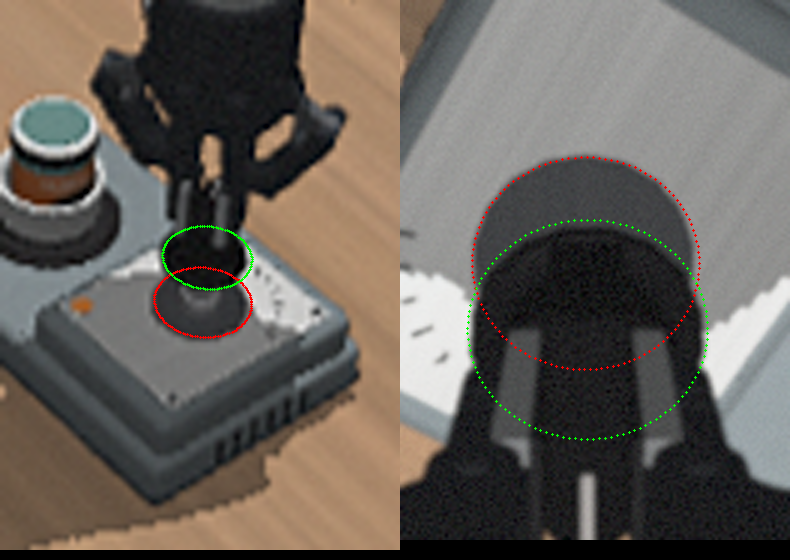

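Both views show the knob centred over the disc: the red (disc) and green (skirt) outlines lie on their objects within about 1 mm, and the pot stands in its cup. Lowering onto the spindle while watching the force.

Call:
servo_tool(
  plan=[
    {"x":-0.08,"y":0.3,"z":-0.06,"yaw":0,"jaw":-1},
    {"x":-0.08,"y":0.6,"z":-0.06,"yaw":0,"jaw":-1},
    {"x":-0.08,"y":0.9,"z":-0.06,"yaw":0,"jaw":-1},
    {"x":-0.08,"y":1.1,"z":-0.06,"yaw":0,"jaw":-1},
    {"x":-0.08,"y":1.1,"z":-0.06,"yaw":0,"jaw":-1},
  ],
)

```text
clock: 13.3
ee_pos: [0.6053, -0.1219, 0.2851]
ee_rot: [[0.833, -0.002, -0.554], [0.554, -0.001, 0.833], [-0.002, -1.0, 0.0]]
force: [-2.6, -3.0, -2.8]
finger_gap: 0.145
```

It's engaged about 5 mm with no upward force. Continuing to the shoulder.

Call:
servo_tool(
  plan=[
    {"x":-0.03,"y":0.3,"z":0,"yaw":0,"jaw":-1},
    {"x":-0.03,"y":0.6,"z":0,"yaw":0,"jaw":-1},
    {"x":-0.03,"y":0.9,"z":0,"yaw":0,"jaw":-1},
    {"x":-0.03,"y":0.9,"z":0,"yaw":0,"jaw":-1},
  ],
)

```text
clock: 13.8
ee_pos: [0.605, -0.122, 0.2761]
ee_rot: [[0.833, -0.002, -0.554], [0.554, -0.001, 0.833], [-0.002, -1.0, 0.0]]
force: [-3.0, -4.4, -3.0]
finger_gap: 0.141
```

Call:
servo_tool(
  plan=[
    {"x":-0.04,"y":0.15,"z":0,"yaw":0,"jaw":-1},
    {"x":-0.04,"y":0.3,"z":0,"yaw":0,"jaw":-1},
    {"x":-0.04,"y":0.45,"z":0,"yaw":0,"jaw":-1},
    {"x":-0.04,"y":0.45,"z":0,"yaw":0,"jaw":-1},
  ],
)

```text
clock: 14.3
ee_pos: [0.6049, -0.1221, 0.2724]
ee_rot: [[0.833, -0.001, -0.554], [0.554, -0.001, 0.833], [-0.001, -1.0, -0.0]]
force: [-5.2, -3.3, 5.0]
finger_gap: 0.142
```

The spring has engaged at about 5–7 N. Pressing on to the stop.

Call:
servo_tool(
  plan=[
    {"x":-0.03,"y":0.15,"z":0,"yaw":0,"jaw":-1},
    {"x":-0.03,"y":0.3,"z":0,"yaw":0,"jaw":-1},
    {"x":-0.03,"y":0.45,"z":0,"yaw":0,"jaw":-1},
    {"x":-0.03,"y":0.45,"z":0,"yaw":0,"jaw":-1},
  ],
)

```text
clock: 14.8
ee_pos: [0.6047, -0.1222, 0.2686]
ee_rot: [[0.833, 0.0, -0.554], [0.554, -0.001, 0.833], [-0.0, -1.0, -0.001]]
force: [-7.2, -2.1, 11.0]
finger_gap: 0.143
```

Call:
servo_tool(
  plan=[
    {"x":-0.05,"y":0.1,"z":0.03,"yaw":0,"jaw":-1},
    {"x":-0.05,"y":0.15,"z":0.03,"yaw":0,"jaw":-1},
    {"x":-0.05,"y":0.15,"z":0.03,"yaw":0,"jaw":-1},
  ],
)

```text
clock: 15.18
ee_pos: [0.6045, -0.1222, 0.2685]
ee_rot: [[0.832, 0.002, -0.554], [0.554, -0.001, 0.832], [0.001, -1.0, -0.002]]
force: [-9.0, -1.0, 21.3]
finger_gap: 0.146
```

At the stop: the TCP held at 0.2685 (exactly 0.071 + 0.1975) while the force rose from 11 to 21 N. One more settling row, then I check and hand in.

Call:
servo_tool(
  plan=[
    {"x":0,"y":0,"z":0,"yaw":0,"jaw":-1},
    {"x":0,"y":0,"z":0,"yaw":0,"jaw":-1},
    {"x":0,"y":0,"z":0,"yaw":0,"jaw":-1},
    {"x":0,"y":0,"z":0,"yaw":0,"jaw":-1},
  ],
)

```text
clock: 15.68
ee_pos: [0.6045, -0.1221, 0.2685]
ee_rot: [[0.832, 0.002, -0.554], [0.554, -0.001, 0.832], [0.001, -1.0, -0.002]]
force: [-8.8, -1.0, 21.0]
finger_gap: 0.14
```

Run:
```python
from h import *
d=grab('scene','sc12'); s0=load('sc11'); b=load('sc0')
p=proj(d,[[.594,0,.1]])[0].astype(int); sl=np.s_[p[1]-25:p[1]+25,p[0]-22:p[0]+18]
print('pot region diff',np.abs(d['img'][sl].astype(int)-s0['img'][sl]).mean())
for n,P in(('tin',[[.6,.39,.03]]),('tin2',[[.73,.27,.03]]),('fan',[[.6,-.36,.01]]),('tape',[[.72,-.29,.01]])):
    q=proj(d,P)[0].astype(int); r=np.s_[q[1]-20:q[1]+20,q[0]-20:q[0]+20]; print(n,q,np.abs(d['img'][r].astype(int)-b['img'][r]).mean())
delta([.6054,-.1214,.2685]); f=arm.sense()['force'][2]; z=arm.sense()['ee_pos'][2]
if 14<f<32 and abs(z-.2685)<.0015: print(arm.hand_in())
```

```text
pot region diff 10.769166666666667
tin [227 156] 14.245208333333334
tin2 [280 161] 13.656458333333333
fan [384 313] 13.036875
tape [399 274] 13.559375
tool shift cm [ 0.12 -0.    0.01] opening dir deg 123.6 pos [ 0.6045 -0.1222  0.2685] gap 0.13890056126048872 F [-8.7 -1.2 20.2] t 15.725
the job is handed in; nothing more can be done
None
```

The job is done and handed in at 15.7 s, with the arm still holding the knob pressed right down.

- **Pot:** I stood it in the mixer's cup and let go. It touched the floor at the expected height (TCP z 0.259 m), and afterwards its lid was about 1.5 mm off the cup's axis.
- **Knob:** I turned it to about 34° to match the spindle's flat, and it slid on with no upward force until the shoulder. I then pressed it to the stop: TCP z 0.2685 m is exactly 6 mm of travel, and the force rose from 11 to 21 N with no further movement. At hand-in it was steady at about 20 N down.

**Checks that disagreed or failed:**
- **Camera disagreement:** The top camera put the cup about 3.5 mm in y from where the wrist camera did; I went by the wrist camera.
- **Apparent sizes:** Discs and rims read about 4% small in the wrist pictures.
- **Side load:** About 9 N sideways remains on the held knob.
- **Bystander check:** My last picture comparison was inconclusive. It gave a similar difference (11 to 14 grey levels) at the pot, tins, fan and tape alike, perhaps from noise. Nothing suggests any bystander was touched, but I did not confirm their positions separately.

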